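# Lock a flanged nut under the roller-catch hasp

## Task

Take the flanged nut off the sloping peg and seat it flange-down, flat on the bottom of the round pocket in the steel keeper block; let go of it, then swing the hinged hasp over it and press its free end down past the spring roller until it rests fully home in the catch. Go gently: press just hard enough to click it in and stop (the block and its hasp must never take more than about 30 N from the robot), and leave the washers, hammer head and spanner where they lie.

Things in the scene. Friction and masses are not known exactly. Their poses are not given: they have to be found in the camera images.
- nut: Plain steel flanged nut, 0.11-0.21 kg: flange 50 mm across, 6 mm thick; on it a hexagon 36 mm across flats, 20 mm tall; bore 23 mm. Origin: centre of the flange's underside; z runs from flange to hexagon. Flats face its +y and -y (others 60 degrees on). Starts on the rack's peg, flange against the board, z tilted 0.60 rad along the peg, y level.
- rack: Fixed sloping pine rack 140 mm wide, highest point 97 mm: a board 130 mm long leaning so that its face looks up and 0.60 rad towards its own -x (roughly at the robot). Two empty thin pegs, 20 mm long, stand square to the face 45 mm uphill and 46 mm either side of the nut's peg. Origin: on the table under the peg's root; z up.
- peg_root (a point): Root, on the board's face 60 mm above the table, of the wooden peg that carries the nut: 17 mm across, 22 mm long, square to the face, so tilted 0.60 rad from vertical towards the rack's -x. The nut hangs on it 3 mm loose; pull it off along the peg. Site axes as rack.
- fixture: Fixed dark steel keeper block, 140 (its x) by 80 (y) by 30 mm high. Pocket in the middle of its top; hasp hinge at +x, 48 mm from the pocket's centre, between lugs 46 mm wide overall, 75 mm above the table at most; catch at -x (nearer the robot), 52 mm from the pocket's centre. Origin: middle of its underside, on the table; z up.
- pocket (a point): Centre of the floor, 25 mm above the table, of the round pocket in the block's top: 53 mm across, 5 mm deep, slightly chamfered rim. The seated nut's flange stands 1 mm proud of the block's top; the nut's top is then 51 mm above the table. Axes as fixture.
- catch_nominal (a point): Where the hasp's end bar rests when latched, at the catch's middle height, 66 mm above the table. The catch: a spring pin under the bar and, overhanging it from -x, a spring roller 8 mm across (axis 6 mm higher), on a plate reaching 15 mm out, 24 mm wide. It is screw-set up to 12 mm higher or lower as one piece: not reported, feel for it; it does not shift when pressed.
- pin (a joint): Travel (m) of the catch's flat spring pin: 0 = up (nothing on it), 0.004 = right down, on a rigid stop. A latched hasp holds it 3 to 4 mm down by itself (1 to 3 N). Latching takes 5 to 18 N straight down at hasp_pad: force rises, drops as the bar clicks past the roller, then rises steeply at the stop.
- hasp (a joint): Angle (rad) of the hasp about the block's y axis. 0 = level; grows as the free end goes up and over towards the block's +x. Starts leaning back past upright (1.75-2.2; stop at 2.3). Stiff hinge (about 0.1 N m): stays where left. Latched it reads -0.13 to 0.13 depending on the catch's height; merely resting on the roller, about 0.12 more than latched.
- hasp_hinge (a point): On the hinge axis, middle of the hasp's width, 66 mm above the table. The hasp is a plain steel strap 24 mm wide, 6 mm thick (axis at mid-thickness), reaching 104 mm from the axis. This frame turns with it: -x from hinge to free end, z out of the face that is on top when closed.
- hasp_tip (a point): Centre of the round end bar (8 mm across, 24 mm long) at the hasp's free end, 100 mm from the hinge axis. Frame turns with the hasp.
- hasp_pad (a point): Point on the hasp's outer (upper when closed) face, 75 mm from the hinge axis, between nut and catch: the place to press down. Frame turns with the hasp.
- washer_a: Bystander: hardened steel washer, 46 mm across, 5 mm thick, flat on the ledge. Origin: centre of underside.
- washer_b: Bystander: a second washer, the same.
- hammer_head: Bystander: black rubber hammer head, 40 mm thick and 85 mm long along its x, lying. Origin: middle of its underside.
- spanner: Bystander: blue anodized spanner 200 mm long along its x, lying flat. Origin: underside.

How it is judged:
By the outcome, as a careful person would: the job done as asked, in the order asked, and still so for the second after the job is handed in, with the robot touching nothing.
It also fails if it takes over 64 s, if anything falls off the work surface, if the arm or the gripper's body presses on something with over 40 N, if the wrist force passes 120 N, or if a joint passes its speed limit or range.

## Robot

A 6-joint arm with a two-finger parallel gripper is mounted at the origin on the work surface. World frame = base frame: x ahead of the robot, y to its left, z up, the work surface at z = 0. Lengths are in mm, angles in rad, forces in N, time in s.
With the tool pointing down it reaches from about 300 to 875 mm from the base axis. Payload 4.2 kg.
Tool frame: the origin (TCP) lies midway between the tips of the shut fingers; the grasp point (between the pads) lies 19 mm behind it; z points along the fingers, y is the line along which they close (so a half turn about z gives the same grasp; the last joint's range is limited). The gripper opens to 85 mm and grips with 20 to 120 N. Pads are 22 mm wide; open, the fingers measure 114 mm over their backs; the gripper's body (76 mm by 85 mm) begins 54 mm behind the grasp point. The pads swing forward as they close: fully open they stand 13 mm farther back than shut.
Start: joints at [1.17, 0.32, 1.565, -0, 1.257, -0.02], TCP at [213.709, 533.826, 231.338] pointing down, gripper open.
Joint ranges: [-3.11, 3.11], [-0.84, 2.01], [0.21, 2.61], [-1.34, 4.49], [0.05, 2.63], [-2.56, 2.56]. Speed limits (rad/s): [2.57, 2.57, 3.14, 3.14, 3.14, 3.14].

## Interface

Orientations are given as a unit quaternion [x, y, z, w].
In Python, from workcell import sensors, vision, sign_off, search_frame gives the robot as it stands.
- The arm moves only by the tool carry_out, never from a script. Its argument "plan" is a list of rows, each a list of 2 entries, a list of its own where there are three numbers: the shift along the tool's x, y, z scaled (see below), then the turn about the tool's z scaled (see below). A call has 1 to 5 rows; each row shifts and turns the commanded pose from where the row before left it, along the tool's axes as they then stand; what a row does not reach is not made up. The controller multiplies each number of a shift by 3 cm and each number of a turn by 360 degrees. A row lasts 1/12 s, in which the tool goes at most 41.7 mm and 7.16 degrees, less where a joint would pass 70% of its speed; a pose out of reach is approached as far as the arm can. A call with a number of a shift or a turn outside -1 to 1 is refused whole. A call with a gripper value outside its range is refused whole. "jaw" is the closure, from -1 (fully open) to 1 (shut), set as the call begins (left out, the last holds). The fingers move at their own pace and stop on an object; "force" is the grip in N (left out, the last holds). Time passes only in rows, so rows that do not move let the fingers close. It gives the time, the measured TCP pose, the force, the opening and the grip force at its end, in the units of the state.
- sensors.sense(): the state, without advancing time (a new reading comes with each control period).
- vision.camera(name): name is "side" or "top" or "wrist"; returns a dict with "pixels" (480x640x3 uint8, red, green, blue), "vfov" (degrees; the focal length in pixels is half the picture's height over the tangent of half this angle, whatever the lens; pixels are square), "cx", "cy" (the principal point, pixels), "k1" (the pictures are not rectified: a ray, as slopes to the right and down, at radius r is drawn at 1 + k1 r^2 times it, then the intrinsics apply), "origin" and "attitude" of the camera in the world. Camera axes: x right, y up, looking along -z (the intrinsics and any distortion apply to the point x, -y, -z); pixel columns grow to the right and rows downward; lengths in mm; the calibration is good to about 2 mm. A picture is of the moment at which its call begins. There is no depth.
- sign_off(): hands the job in; it is judged then, once.
Trained networks look in a picture, given as the dict that the camera call returned (one of the last four; its "shot" number tells which), for a name from the list of things; names that differ only in an ending like _2 or _b are one class to them, and where a whole thing is asked for, a point or a joint stands for the part that bears it (a point fixed in the world has none). Each returns a list of dicts, best first, with "confidence" (0 to 1); they miss things now and then, are a little off and sometimes report something else, mostly with a low value. They report only what shows in the picture. A call takes as long as a camera call.
- search_frame(picture, query): "bbox" ([left, top, right, bottom] in pixels, round what is visible of it).
The state is a dict: "time_s": time; "joint_pos": joint angles; "dq": joint speeds; "tau": joint torques, N m; "tcp_pos": TCP position; "tool_rot": TCP orientation; "wrist_force": force on the tool from outside, world axes, zero at the start; "ft_torque": the same for the moment, N m; "gripper_width": finger opening in mm; "finger_force": force on a finger pad.
Only numpy, scipy, OpenCV 4.12 (cv2) and the standard library are available. Lean on these libraries where they do the work, as an engineer would, in place of code of your own. Each camera call takes 0.05 s, during which the arm holds its last target. There are 200 camera calls.

## Working session

There is one attempt and no reset: what is moved stays moved. The work goes in short steps, Python scripts to look and compute and a tool call to move; the robot and the scene stay as the last step left them, time stands still between calls to the robot, and variables do not carry over. Pictures are saved under pics/ and viewed, at most 10 in all, crops included, and the job is handed in when it is done.

Besides the shell and the picture viewer there is one more tool, called after "Call:" as name([rows], argument=value, ...), one row to a line, values as JSON. carry_out: Moves the arm, as the interface text tells. Its arguments: {"type":"object","properties":{"plan":{"type":"array"},"jaw":{"type":"number"},"force":{"type":"number"}},"required":["plan"]}

```bash
mkdir -p pics
cat > h.py <<'E'
import numpy as np, cv2
from scipy.spatial.transform import Rotation as R
from workcell import sensors, vision, sign_off, search_frame
def cam(n, save=None):
    p=vision.camera(n)
    if save: cv2.imwrite('pics/%s.png'%save, np.ascontiguousarray(p['pixels'][:,:,::-1]))
    return p
def rot(p):
    a=np.array(p['attitude'],float)
    return R.from_quat(a).as_matrix() if a.size==4 else a.reshape(3,3)
def f(p): return 240/np.tan(np.radians(p['vfov'])/2)
def ray(p,u,v):
    K=np.array([[f(p),0,p['cx']],[0,f(p),p['cy']],[0,0,1]])
    s=cv2.undistortPoints(np.array([[[u,v]]],float),K,np.array([p['k1'],0,0,0.]))[0,0]
    return np.array(p['origin']), rot(p)@np.array([s[0],-s[1],-1])
def onz(p,u,v,z):
    o,d=ray(p,u,v); return o+d*(z-o[2])/d[2]
def proj(p,X):
    c=(np.array(X,float)-p['origin'])@rot(p); s=np.array([c[0],-c[1]])/-c[2]
    return np.array([p['cx'],p['cy']])+f(p)*s*(1+p['k1']*(s@s))
E
python3 - <<'E'
from h import *
s=sensors.sense(); print({k:np.round(v,3) for k,v in s.items()})
for n in ['top','side','wrist']:
    p=cam(n,n+'0'); print(n,p['vfov'],p['cx'],p['cy'],p['k1'],np.round(p['origin'],1),np.round(p['attitude'],3))
    for q in ['nut','rack','fixture','hasp_hinge','hasp_tip','hasp','washer_a','hammer_head','spanner']:
        print(q,[(np.round(d['bbox'],0).tolist(),round(d['confidence'],2)) for d in search_frame(p,q)[:3]])
E
```

```text
{'time_s': np.float64(0.0), 'joint_pos': array([ 1.17 ,  0.32 ,  1.566,  0.   ,  1.257, -0.02 ]), 'dq': array([ 0.001,  0.001,  0.001, -0.001,  0.   ,  0.   ]), 'tau': array([-1.0000e-03, -4.1551e+01, -2.3416e+01, -0.0000e+00,  8.0000e-03,
       -0.0000e+00]), 'tcp_pos': array([213.512, 533.379, 230.476]), 'tool_rot': array([ 0.189,  0.982, -0.001, -0.   ]), 'wrist_force': array([-0.144, -0.414, -1.119]), 'ft_torque': array([-0.003,  0.004,  0.022]), 'finger_force': np.float64(0.0), 'gripper_width': np.float64(85.185)}
top 55.00730505924358 321.759180646635 238.35287201787776 -0.01779514759122847 [438.7  63.8 982.9] [-0.047  0.047  0.707 -0.704]
nut [([253.0, 256.0, 278.0, 283.0], 0.56)]
rack [([227.0, 225.0, 306.0, 299.0], 0.74)]
fixture [([402.0, 220.0, 452.0, 303.0], 0.68)]
hasp_hinge [([417.0, 220.0, 446.0, 248.0], 0.81)]
hasp_tip [([225.0, 227.0, 308.0, 301.0], 0.73), ([434.0, 290.0, 440.0, 293.0], 0.67), ([424.0, 220.0, 444.0, 246.0], 0.64)]
hasp [([422.0, 218.0, 447.0, 245.0], 0.66)]
washer_a [([340.0, 292.0, 361.0, 317.0], 0.61), ([343.0, 256.0, 365.0, 272.0], 0.61)]
hammer_
[... 402 characters left out ...]
 332.0, 266.0], 0.73)]
fixture [([292.0, 278.0, 416.0, 426.0], 0.66), ([373.0, 280.0, 414.0, 346.0], 0.48)]
hasp_hinge [([376.0, 280.0, 414.0, 349.0], 0.6)]
hasp_tip [([374.0, 278.0, 415.0, 350.0], 0.96)]
hasp [([373.0, 277.0, 415.0, 346.0], 0.75)]
washer_a [([258.0, 297.0, 286.0, 319.0], 0.71)]
hammer_head [([368.0, 249.0, 421.0, 281.0], 0.6)]
spanner [([221.0, 148.0, 300.0, 188.0], 0.76), ([297.0, 277.0, 411.0, 426.0], 0.62), ([375.0, 278.0, 415.0, 347.0], 0.27)]
wrist 60.42433025315676 306.45124187757443 242.41858178816904 -0.08934314519178939 [150.5 558.4 375.2] [-0.112 -0.075  0.556  0.821]
nut []
rack []
fixture []
hasp_hinge []
hasp_tip []
hasp []
washer_a []
hammer_head []
spanner []
```

Run:
```python
import cv2
a=cv2.imread('pics/top0.png')[160:330,120:470]; b=cv2.imread('pics/side0.png')[130:440,200:440]
cv2.imwrite('pics/top0c.png',cv2.resize(a,(800,389),interpolation=cv2.INTER_CUBIC)); cv2.imwrite('pics/side0c.png',cv2.resize(b,(464,600),interpolation=cv2.INTER_CUBIC))
```

```text
(no output)
```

View pics/top0c.png

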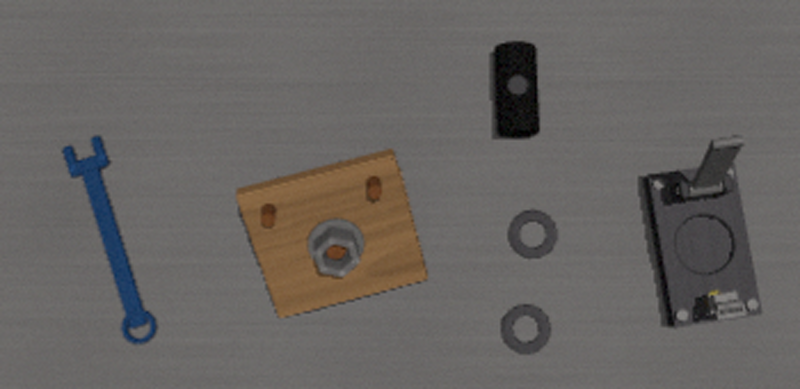

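View pics/side0c.png

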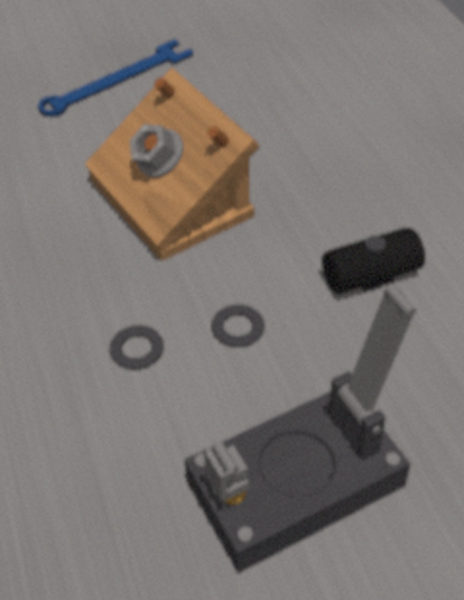

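The top view shows the spanner (left), the rack with the nut at crop ≈(336,250), two washers, the hammer head, and the block with its pocket at ≈(704,244). The hasp leans back at (715,165). The side view agrees, with the nut at (155,148), the pocket at (297,465) and the catch at (225,470).

```bash
cat > fit.py <<'E'
from h import *
from scipy.optimize import least_squares
T=cam('top');S=cam('side')
ct=lambda u,v:np.array([120+u/2.2857,160+v/2.2857]); cs=lambda u,v:np.array([200+u/1.9333,130+v/1.9355])
def fit(obs,x0):
    def res(q):
        M=R.from_euler('z',q[2]).as_matrix()
        return np.concatenate([proj(p,M@np.array(X)+[q[0],q[1],0])-uv for p,X,uv in obs])
    r=least_squares(res,x0,loss='soft_l1'); print(np.round(r.x,3),'deg',np.degrees(r.x[2]).round(2)); print(np.round(r.fun.reshape(-1,2),1).tolist()); return r.x
c,s=53.65,36.7
rack=[(T,[c,70,60+s],ct(237,190)),(T,[c,-70,60+s],ct(393,150)),(T,[-c,-70,60-s],ct(427,278)),(T,[-c,70,60-s],ct(281,318)),
(S,[c,70,60+s],cs(172,68)),(S,[c,-70,60+s],cs(257,147)),(S,[-c,-70,60-s],cs(160,243)),(S,[-c,70,60-s],cs(88,163))]
n=26;rack+=[(T,[-n*np.sin(.6),0,60+n*np.cos(.6)],ct(336,254)),(S,[-n*np.sin(.6),0,60+n*np.cos(.6)],cs(152,145))]
a=fit(rack,[400,160,.2])
fx=[(T,[70,40,30],ct(652,177)),(T,[70,-40,30],ct(736,165)),(T,[-70,-40,30],ct(762,313)),(T,[-70,40,30],ct(672,325)),(T,[0,0,30],ct(704,244)),
(S,[-70,40,30],cs(187,465)),(S,[-70,-40,30],cs(238,555)),(S,[70,-40,30],cs(408,466)),(S,[0,0,30],cs(297,465))]
b=fit(fx,[400,-200,.1])
E
python3 fit.py
```

```text
[5.12573e+02 1.72996e+02 2.52000e-01] deg 14.43
[[-0.5, 0.5], [1.3, -0.1], [1.3, -1.0], [-0.5, -1.4], [0.6, -0.6], [-0.7, -4.0], [-1.1, 1.7], [-1.5, 0.7], [0.6, -2.0], [-0.6, -2.5]]
[ 506.295 -158.72    -6.14 ] deg -351.78
[[-1.0, -1.5], [-0.2, -1.8], [0.7, 0.1], [1.8, 0.7], [1.0, -0.5], [-2.0, -1.8], [-0.8, 0.4], [1.1, 0.2], [-0.4, -0.6]]
```

Call:
carry_out([
  [[0,0,0],-0.0198],
  [[0,0,0],-0.0198],
  [[0,0,0],-0.0198],
  [[0,0,0],-0.0198],
  [[0,0,0],-0.0198],
], jaw=-1, force=40)

```text
time_s: 2.02
tcp_pos: [213.7, 533.8, 231.3]
tool_rot: [-0.123, 0.992, 0.0, 0.0]
wrist_force: [0.6, -0.2, 0.5]
gripper_width: 85.4
finger_force: 0.0
```

```bash
cat > go.py <<'E'
import sys
from h import *
def go(x,y,z,yaw=None):
    s=sensors.sense(); M=R.from_quat(s['tool_rot']).as_matrix(); P=np.array(s['tcp_pos'])
    d=M.T@(np.array([x,y,z])-P)/30
    a=np.degrees(np.arctan2(M[1,1],M[0,1])); 
    print('t',round(float(s['time_s']),2),'pos',P.round(1),'ydeg',round(a,2),'tilt',M[:,2].round(4),'shift units',d.round(3),'turn','' if yaw is None else round(-(yaw-a)/360,4),'F',np.round(s['wrist_force'],1),'w',np.round(s['gripper_width'],1),'ff',round(float(s['finger_force']),1))
if __name__=='__main__': go(*map(float,sys.argv[1:]))
E
python3 go.py 470 160 190 104.4
```

```text
t 2.02 pos [213.7 533.8 231.3] ydeg 104.17 tilt [ 1.e-04  1.e-04 -1.e+00] shift units [ -5.231 -14.174   1.377] turn -0.0006 F [ 0.6 -0.2  0.5] w 85.4 ff 0.0
```

Call:
carry_out([
  [[-0.35,-0.945,0],0],
  [[-0.35,-0.945,0],0],
  [[-0.35,-0.945,0],0],
  [[-0.35,-0.945,0],0],
  [[-0.35,-0.945,0],0],
])

```text
time_s: 2.43
tcp_pos: [299.1, 407.6, 231.4]
tool_rot: [-0.121, 0.993, 0.0, 0.0]
wrist_force: [1.5, 0.4, -0.3]
gripper_width: 85.4
finger_force: 0.0
```

Call:
carry_out([
  [[-0.35,-0.945,0],0],
  [[-0.35,-0.945,0],0],
  [[-0.35,-0.945,0],0],
  [[-0.35,-0.945,0],0],
  [[-0.35,-0.945,0],0],
])

```text
time_s: 2.85
tcp_pos: [384.0, 282.3, 231.5]
tool_rot: [-0.12, 0.993, 0.0, 0.0]
wrist_force: [0.7, 0.4, -0.2]
gripper_width: 85.3
finger_force: 0.0
```

Call:
carry_out([
  [[-0.35,-0.945,0],0],
  [[-0.35,-0.945,0],0],
  [[-0.35,-0.945,0],0],
  [[-0.35,-0.945,0],0],
  [[-0.35,-0.945,0],0],
])

```text
time_s: 3.27
tcp_pos: [468.9, 157.2, 231.5]
tool_rot: [-0.12, 0.993, 0.0, 0.0]
wrist_force: [0.4, 0.1, -0.4]
gripper_width: 85.3
finger_force: 0.0
```

Call:
carry_out([
  [[0,0,0],0],
  [[0,0,0],0],
])

```text
time_s: 3.43
tcp_pos: [468.8, 157.5, 231.2]
tool_rot: [-0.119, 0.993, 0.0, -0.0]
wrist_force: [-0.6, 0.3, -1.0]
gripper_width: 85.5
finger_force: 0.0
```

```bash
python3 go.py 497.5 169 140 104.4
python3 - <<'E'
from h import *
p=cam('wrist','w1'); print(search_frame(p,'nut')[:2])
for n in (0,6,26):
    print(n,proj(p,[512.6-n*.5468,173-n*.1407,60+n*.8253]).round(0))
E
```

```text
t 3.43 pos [468.8 157.5 231.2] ydeg 103.65 tilt [-2.e-04  3.e-04 -1.e+00] shift units [-1.021  0.144  3.041] turn -0.0021 F [-0.6  0.3 -1. ] w 85.5 ff 0.0
[{'bbox': [288.9, 233.8, 351.4, 301.7], 'confidence': 0.94}]
0 [313. 275.]
6 [313. 273.]
26 [313. 267.]
```

View pics/w1.png

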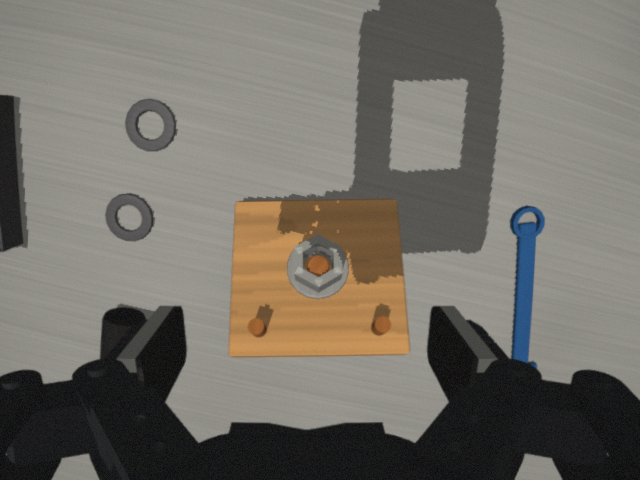

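The wrist view shows the rack square in the picture with corners (235,201), (397,200), (410,354) and (229,356). The peg and nut sit at ≈(318,265), about 5 px right of the prediction, so I'll refit the rack from this.

```bash
sed -i 's/^a=fit/if __name__=="__main__": a=fit/; s/^b=fit/if __name__=="__main__": b=fit/' fit.py
python3 - <<'E'
from fit import *
p=cam('wrist'); S0=np.sin(.6);C0=np.cos(.6)
w=[(p,[-c,-70,60-s],(235,201)),(p,[-c,70,60-s],(397,200)),(p,[c,70,60+s],(410,354)),(p,[c,-70,60+s],(229,356)),(p,[-22*S0,0,60+22*C0],(318,266))]
w=[(a,b,np.array(d)) for a,b,d in w]
fit(w,[512,173,.25]); q=fit(w+w+rack,[512,173,.25])
m=lambda n:np.array([q[0]-n*S0*np.cos(q[2]),q[1]-n*S0*np.sin(q[2]),60+n*C0])
print('nut expected',proj(p,m(26)),'hexc',m(16))
E
```

```text
[5.08932e+02 1.78111e+02 2.55000e-01] deg 14.59
[[0.3, 0.3], [0.1, -0.6], [0.2, 0.1], [-1.2, 0.2], [0.2, -0.0]]
[5.09199e+02 1.77806e+02 2.54000e-01] deg 14.56
[[-0.1, 0.4], [-0.3, -0.3], [-0.3, 0.4], [-1.7, 0.4], [-0.3, 0.2], [-0.1, 0.4], [-0.3, -0.3], [-0.3, 0.4], [-1.7, 0.4], [-0.3, 0.2], [-3.0, 2.3], [-1.3, 1.6], [-1.0, 0.5], [-2.8, 0.3], [-2.0, -1.6], [-3.4, -5.2], [-3.6, 0.4], [-3.8, -0.4], [-1.9, -0.3], [-3.1, -3.6]]
nut expected [317.78682429 264.76955262] hexc [500.4550467  175.53506525  73.20536984]
```

```bash
python3 go.py 495 174.2 120 104.57
```

```text
t 3.68 pos [467.7 159.4 231.4] ydeg 103.91 tilt [-1.e-04  3.e-04 -1.e+00] shift units [-1.004  0.259  3.712] turn -0.0018 F [0.7 0.1 0.5] w 85.3 ff 0.0
```

Call:
carry_out([
  [[-0.25,0.065,0.9],-0.0018],
  [[-0.25,0.065,0.95],0],
  [[-0.25,0.065,0.95],0],
  [[-0.25,0.065,0.9],0],
  [[0,0,0],0],
])

```text
time_s: 4.1
tcp_pos: [492.7, 173.8, 115.7]
tool_rot: [-0.127, 0.992, -0.001, -0.004]
wrist_force: [0.0, -0.4, 0.1]
gripper_width: 85.1
finger_force: 0.0
```

Call:
carry_out([
  [[0,0,0],0],
  [[0,0,0],0],
], jaw=-0.4)

```text
time_s: 4.27
tcp_pos: [495.7, 174.1, 121.6]
tool_rot: [-0.126, 0.992, 0.0, 0.001]
wrist_force: [0.2, 0.2, 0.8]
gripper_width: 64.0
finger_force: 0.0
```

```bash
python3 go.py 495 174.2 67 104.57
python3 - <<'E'
from h import *
p=cam('wrist','w2'); print(search_frame(p,'nut')[:2])
u=np.array([np.cos(.254),np.sin(.254),0])
for q in ([509.2,177.8],[512.6,173]):
  for n in (0,26): print(n,proj(p,np.array([*q,60])+n*(-.5646*u+[0,0,.8253])).round(0))
E
```

```text
t 4.27 pos [495.7 174.1 121.6] ydeg 104.52 tilt [ 1.7e-03  6.0e-04 -1.0e+00] shift units [0.026 0.009 1.822] turn -0.0001 F [0.2 0.2 0.8] w 64.0 ff 0.0
[{'bbox': [257.6, 229.3, 354.4, 330.9], 'confidence': 0.9}]
0 [308. 288.]
26 [308. 276.]
0 [298. 292.]
26 [297. 281.]
```

View pics/w2.png

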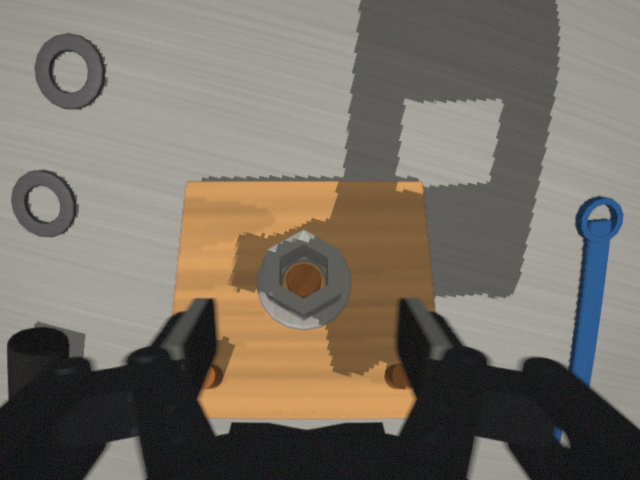

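The nut is at (304,278), midway between the fingers (205 and 407), so I can descend.

Call:
carry_out([
  [[0,0,0.8],0],
  [[0.02,0,0.6],0],
  [[0,0,0.3],0],
  [[0,0,0.1],0],
  [[0,0,0],0],
])

```text
time_s: 4.78
tcp_pos: [495.0, 173.4, 66.7]
tool_rot: [-0.126, 0.992, 0.0, 0.0]
wrist_force: [-0.2, 0.2, -0.6]
gripper_width: 59.6
finger_force: 0.0
```

Call:
carry_out([
  [[0,0,0],0],
  [[0,0,0],0],
  [[0,0,0],0],
  [[0,0,0],0],
  [[0,0,0],0],
], jaw=1, force=30)

```text
time_s: 5.2
tcp_pos: [495.7, 173.5, 67.7]
tool_rot: [-0.126, 0.992, 0.0, 0.001]
wrist_force: [-1.4, -0.9, 5.8]
gripper_width: 35.0
finger_force: 30.9
```

Call:
carry_out([
  [[0,0,0],0],
  [[0,0,0],0],
  [[0,0,0],0],
], force=45)

```text
time_s: 5.45
tcp_pos: [495.7, 173.5, 67.8]
tool_rot: [-0.126, 0.992, 0.0, 0.001]
wrist_force: [-1.6, -0.9, 7.5]
gripper_width: 34.6
finger_force: 45.0
```

```bash
python3 go.py 495 174.2 67 104.57; python3 -c "
from h import *
p=cam('wrist','w3')"
```

```text
t 5.45 pos [495.7 173.5  67.8] ydeg 104.47 tilt [ 2.6e-03  7.0e-04 -1.0e+00] shift units [0.018 0.029 0.026] turn -0.0003 F [-1.6 -0.9  7.5] w 34.6 ff 45.0
```

View pics/w3.png

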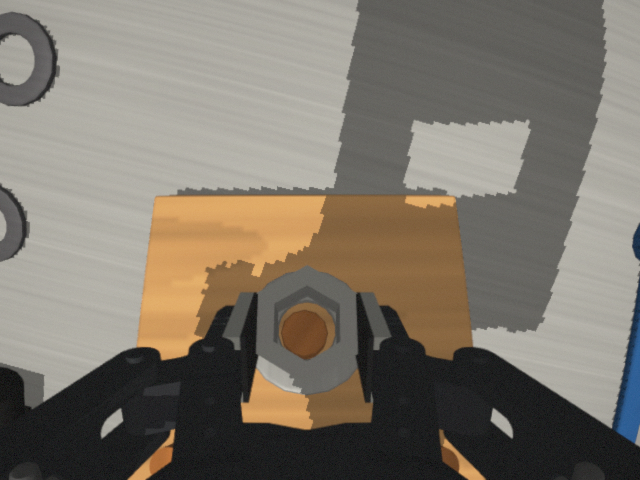

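The grip holds, at width 34.6 with 45 N. Next, pull along the peg.

Call:
carry_out([
  [[0.113,0,-0.165],0],
  [[0.113,0,-0.165],0],
  [[0.17,0,-0.248],0],
  [[0.17,0,-0.248],0],
  [[0.17,0,-0.248],0],
])

```text
time_s: 5.92
tcp_pos: [471.4, 167.4, 98.9]
tool_rot: [-0.126, 0.992, -0.0, -0.002]
wrist_force: [-0.9, -0.1, -2.1]
gripper_width: 34.7
finger_force: 45.4
```

Call:
carry_out([
  [[0.17,0,-0.248],0],
  [[0,0,-0.6],0],
  [[0,0,-0.6],0],
  [[0,0,0],0],
])

```text
time_s: 6.25
tcp_pos: [469.4, 167.1, 145.2]
tool_rot: [-0.126, 0.992, 0.001, 0.003]
wrist_force: [0.6, -0.4, -0.8]
gripper_width: 35.1
finger_force: 45.5
```

```bash
python3 go.py 360 100 115 98.2; python3 -c "
from h import *
p=cam('wrist','w4');print(search_frame(p,'nut'))
p=cam('side','s4');print(search_frame(p,'nut'))
a=cv2.imread('pics/w4.png')[150:430,150:480];b=cv2.imread('pics/s4.png')[120:300,200:420]
cv2.imwrite('pics/c4.png',np.hstack([cv2.resize(a,(400,340)),cv2.resize(b,(400,340))]))"
```

```text
t 6.25 pos [469.4 167.1 145.2] ydeg 104.47 tilt [ 0.0052  0.002  -1.    ] shift units [ 4.096 -1.253  0.984] turn 0.0174 F [ 0.6 -0.4 -0.8] w 35.1 ff 45.5
[{'bbox': [257.2, 264.2, 361.7, 392.9], 'confidence': 0.93}]
[{'bbox': [248.9, 171.8, 279.9, 192.7], 'confidence': 0.55}]
```

View pics/c4.png

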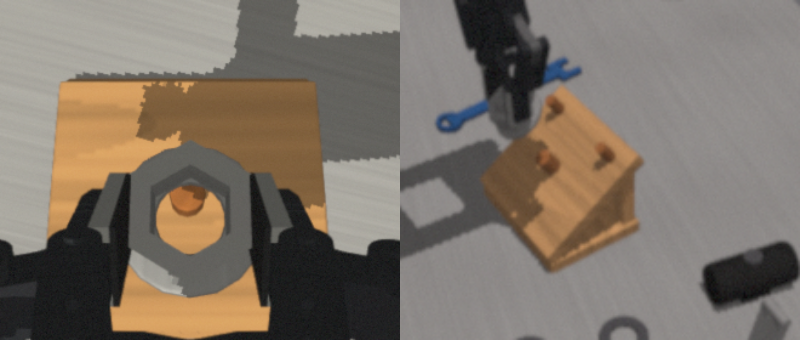

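The nut is off the peg and still tilted in the grip. I'll set it flat on a clear patch of table in front of the rack.

Call:
carry_out([
  [[0.82,-0.25,0],0],
  [[0.82,-0.25,0],0],
  [[0.82,-0.25,0.2],0],
  [[0.82,-0.25,0.4],0],
  [[0.82,-0.25,0.4],0.0174],
])

```text
time_s: 6.87
tcp_pos: [357.0, 98.8, 110.8]
tool_rot: [-0.071, 0.997, -0.0, -0.001]
wrist_force: [-0.3, -0.1, -2.6]
gripper_width: 34.6
finger_force: 45.4
```

Call:
carry_out([
  [[0,0,0.9],0],
  [[0,0,0.9],0],
  [[0,0,0.8],0],
  [[0,0,0.2],0],
  [[0,0,0],0],
])

```text
time_s: 7.28
tcp_pos: [356.8, 99.0, 26.3]
tool_rot: [-0.072, 0.997, -0.0, -0.003]
wrist_force: [-0.2, -0.4, -1.5]
gripper_width: 34.8
finger_force: 45.5
```

```bash
python3 go.py 360 100 26 98.2
```

```text
t 7.28 pos [356.8  99.   26.3] ydeg 98.2 tilt [-0.006  -0.0014 -1.    ] shift units [-0.111  0.017  0.008] turn 0.0 F [-0.2 -0.4 -1.5] w 34.8 ff 45.5
```

Call:
carry_out([
  [[0,0,0.08],0],
  [[0,0,0.08],0],
  [[0,0,0.05],0],
  [[0,0,0.05],0],
  [[0,0,0],0],
], force=20)

```text
time_s: 7.7
tcp_pos: [360.4, 100.0, 22.1]
tool_rot: [-0.072, 0.997, 0.0, 0.002]
wrist_force: [-2.8, -1.0, 17.2]
gripper_width: 34.8
finger_force: 47.8
```

Call:
carry_out([
  [[0,0,0.06],0],
  [[0,0,0.06],0],
  [[0,0,0.05],0],
  [[0,0,0],0],
])

```text
time_s: 8.03
tcp_pos: [364.7, 100.8, 18.7]
tool_rot: [-0.072, 0.997, 0.001, 0.007]
wrist_force: [2.8, -1.7, 27.2]
gripper_width: 34.9
finger_force: 52.3
```

Call:
carry_out([
  [[0,0,-0.15],0],
  [[0,0,0],0],
  [[0,0,0],0],
  [[0,0,0],0],
  [[0,0,0],0],
], jaw=-0.4)

```text
time_s: 8.45
tcp_pos: [358.5, 99.5, 19.4]
tool_rot: [-0.072, 0.997, -0.0, -0.0]
wrist_force: [0.5, -0.1, -0.5]
gripper_width: 59.6
finger_force: 0.0
```

```bash
python3 go.py 360 100 20 98.2; python3 -c "
from h import *
p=cam('wrist','w5');d=search_frame(p,'nut');print(d)
p=cam('side','s5');print(search_frame(p,'nut')[:2])
a=cv2.imread('pics/w5.png')[200:480,150:480];b=cv2.imread('pics/s5.png')[180:360,150:370]
cv2.imwrite('pics/c5.png',np.hstack([cv2.resize(a,(400,340)),cv2.resize(b,(400,340))]))"
```

```text
t 8.45 pos [358.5  99.5  19.4] ydeg 98.21 tilt [-4.e-04 -0.e+00 -1.e+00] shift units [-0.052  0.01  -0.019] turn 0.0 F [ 0.5 -0.1 -0.5] w 59.6 ff 0.0
[{'bbox': [251.8, 279.3, 367.7, 412.3], 'confidence': 0.65}]
[{'bbox': [372.2, 272.3, 412.2, 347.5], 'confidence': 0.66}, {'bbox': [220.2, 263.3, 239.6, 288.4], 'confidence': 0.58}]
```

View pics/c5.png

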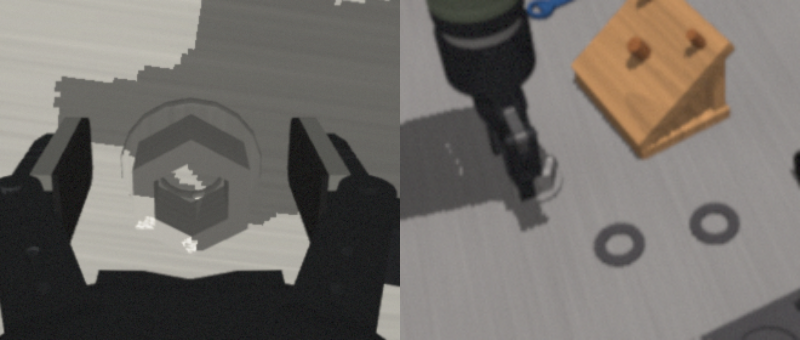

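The nut lies flat, flange down. Its hexagon top is centred at crop (192,194), with its flats facing the pads. Next I'll locate it and re-measure the block with the wrist camera's bias in mind.

Run:
```python
from h import *
p=cam('wrist'); c=lambda u,v:(150+u*.825,200+v*280/340)
for u,v,z in [(192,194,26),(191,140,26),(197,250,26),(121,160,6),(262,165,6)]: print(onz(p,*c(u,v),z).round(1))
s=sensors.sense();print(s['tcp_pos'])
```

```text
[374.  101.8  26. ]
[355.8  98.8  26. ]
[394.4 106.4  26. ]
[376.4  77.1   6. ]
[371.2 126.2   6. ]
[358.62440363  99.48866934  19.35882483]
```

Call:
carry_out([
  [[-0.26,0,0],0],
  [[-0.26,0,0],0],
  [[0,0,0.2],0],
  [[0,0,0.1],0],
  [[0,0,0],0],
])

```text
time_s: 9.12
tcp_pos: [373.5, 101.6, 9.7]
tool_rot: [-0.072, 0.997, -0.0, -0.001]
wrist_force: [0.6, -0.6, 0.7]
gripper_width: 59.9
finger_force: 0.0
```

Call:
carry_out([
  [[0,0,0],0],
  [[0,0,0],0],
  [[0,0,0],0],
  [[0,0,0],0],
  [[0,0,0],0],
], jaw=1, force=40)

```text
time_s: 9.53
tcp_pos: [374.0, 101.7, 10.6]
tool_rot: [-0.072, 0.997, 0.0, -0.0]
wrist_force: [-0.1, 0.6, -0.5]
gripper_width: 35.2
finger_force: 40.2
```

```bash
python3 go.py 374 102 130 98.2
python3 - <<'E'
from h import *
p=cam('wrist','w6'); print(search_frame(p,'nut')[:1], proj(p,[374,102,26]))
E
```

```text
t 9.53 pos [374.  101.7  10.6] ydeg 98.21 tilt [-2.e-04  0.e+00 -1.e+00] shift units [-1.00e-03  1.00e-02 -3.98e+00] turn 0.0 F [-0.1  0.6 -0.5] w 35.2 ff 40.2
[{'bbox': [248.4, 252.7, 372.3, 390.1], 'confidence': 0.57}] [309.10410895 333.63810413]
```

Call:
carry_out([
  [[0,0,-0.5],0],
  [[0,0,-1],0],
  [[0,0,-1],0],
  [[0,0,-1],0],
  [[-0.3,-0.5,-0.9],0],
])

```text
time_s: 10.05
tcp_pos: [383.4, 88.9, 143.9]
tool_rot: [-0.073, 0.997, 0.0, -0.001]
wrist_force: [1.3, 0.2, -1.9]
gripper_width: 35.0
finger_force: 40.6
```

Call:
carry_out([
  [[-0.5,-0.8,-0.5],0],
  [[-0.5,-0.8,-0.5],0],
  [[-0.5,-0.8,-0.5],0],
  [[-0.5,-0.8,-0.5],0],
  [[-0.5,-0.8,-0.5],0],
])

```text
time_s: 10.47
tcp_pos: [476.9, -21.0, 218.1]
tool_rot: [-0.071, 0.997, 0.0, -0.0]
wrist_force: [1.9, -0.4, -2.2]
gripper_width: 34.9
finger_force: 40.6
```

Call:
carry_out([
  [[-0.5,-0.8,-0.4],0],
  [[-0.45,-0.67,0],0],
  [[0,0,0],0],
  [[0,0,0],0],
])

```text
time_s: 10.8
tcp_pos: [511.1, -60.2, 228.8]
tool_rot: [-0.071, 0.998, 0.0, -0.001]
wrist_force: [0.1, 0.3, -2.8]
gripper_width: 35.2
finger_force: 40.7
```

```bash
python3 go.py 506 -159 150 98.2
python3 - <<'E'
from h import *
p=cam('wrist','w7'); print([search_frame(p,q)[:1] for q in ('nut','fixture','hasp_tip')])
print(proj(p,[506.3,-158.7,30]).round(1))
E
```

```text
t 10.8 pos [511.1 -60.2 228.8] ydeg 98.1 tilt [-1.6e-03  6.0e-04 -1.0e+00] shift units [ 0.628 -3.24   2.624] turn -0.0003 F [ 0.1  0.3 -2.8] w 35.2 ff 40.7
[[{'bbox': [247.2, 251.1, 369.5, 392.2], 'confidence': 0.98}], [{'bbox': [121.4, 100.1, 248.2, 356.5], 'confidence': 0.66}], [{'bbox': [123.4, 252.2, 206.1, 352.5], 'confidence': 0.97}]]
[192.2 191.3]
```

View pics/w7.png

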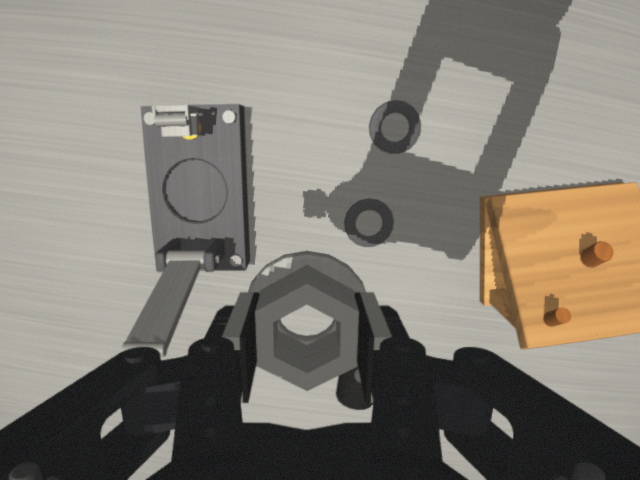

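The pocket shows at ≈(195,190), the hasp leans back to (145,347), and the nut is held upright with its hexagon top centred at ≈(307,328). I'll refine the pocket circle numerically and refit the block.

```bash
cat > pk.py <<'E'
from h import *
from scipy.ndimage import map_coordinates, gaussian_filter
from scipy.optimize import least_squares
def ring(p,x0,y0,z=30,r0=26.5,span=5):
    "circle centre at height z by maximising radial gradient; fits centre+radius"
    g=gaussian_filter(p['pixels'].astype(float).mean(2),.7); best=None
    th=np.linspace(0,2*np.pi,120,endpoint=False)
    def prof(x,y,r): 
        P=np.array([proj(p,[x+r*np.cos(t),y+r*np.sin(t),z]) for t in th]); return map_coordinates(g,[P[:,1],P[:,0]],order=1)
    for st in (2,.7,.3):
        c=[(-np.median(prof(x,y,r)),x,y,r) for x in x0+st*np.arange(-3,4) for y in y0+st*np.arange(-3,4) for r in r0+np.array([-1,0,1])*min(st,.7)]
        b=min(c); x0,y0,r0=b[1:]
    return b
if __name__=='__main__':
    from fit import fit
    p=cam('wrist')
    print('pocket ring',np.round(ring(p,*onz(p,195,190.5,30)[:2]),2),'at px',onz(p,195.5,190.5,30).round(1))
    A=np.array
    fit([(p,[-70,-40,30],A([141,107])),(p,[-70,40,30],A([240,107])),(p,[70,40,30],A([243,268])),(p,[70,-40,30],A([157,269])),(p,[0,0,30],A([195.5,190.5]))],[506,-159,.14])
    s=sensors.sense(); t=np.array(s['tcp_pos']); print('tcp',t)
    for u,v,h in [(307,328,15.7),(308,266,15.7),(305,390,15.7),(255,300,15.7),(359,300,15.7)]: print('nut-tcp',(onz(p,u,v,t[2]+h)-t).round(1))
E
python3 pk.py
```

```text
pocket ring [-118.36  498.21 -149.43   27.6 ] at px [ 505.3 -154.8   30. ]
[ 5.05903e+02 -1.55145e+02  1.41000e-01] deg 8.08
[[0.7, -1.2], [-0.5, -2.6], [2.2, 2.2], [-0.9, 0.6], [-0.5, 0.7]]
tcp [510.6276481  -58.83083457 229.53973739]
nut-tcp [-2.4 -0.7 15.7]
nut-tcp [-24.7  -3.6  15.7]
nut-tcp [22.4  2.2 15.7]
nut-tcp [-10.2 -19.5  15.7]
nut-tcp [-15.2  15.1  15.7]
```

```bash
python3 go.py 495.7 -85.7 110 98.1
```

```text
t 11.15 pos [510.6 -58.8 229.5] ydeg 98.26 tilt [-2.e-04  2.e-04 -1.e+00] shift units [ 0.62  -0.816  3.985] turn 0.0005 F [-0.4  0.3 -1. ] w 35.2 ff 40.7
```

Call:
carry_out([
  [[0.155,-0.2,0.9],0],
  [[0.155,-0.2,1],0],
  [[0.155,-0.2,1],0],
  [[0.155,-0.2,0.9],0],
  [[0,0,0.18],0],
])

```text
time_s: 11.57
tcp_pos: [492.2, -85.6, 106.3]
tool_rot: [-0.071, 0.997, 0.001, -0.005]
wrist_force: [-0.7, 0.1, -1.8]
gripper_width: 34.8
finger_force: 40.6
```

Call:
carry_out([
  [[0,0,0],0],
  [[0,0,0],0],
])

```text
time_s: 11.73
tcp_pos: [497.2, -85.6, 111.2]
tool_rot: [-0.072, 0.997, -0.0, 0.001]
wrist_force: [0.4, 0.4, -1.2]
gripper_width: 34.5
finger_force: 40.7
```

Run:
```python
from pk import *
p=cam('wrist','w8'); t=np.array(sensors.sense()['tcp_pos']); print(t, proj(p,[505.6,-155,30]).round(1))
a=p['pixels'][60:420,60:420,::-1]; cv2.imwrite('pics/c8.png',cv2.resize(np.ascontiguousarray(a),(600,600),interpolation=cv2.INTER_CUBIC))
```

```text
[497.74374636 -85.74747994 111.84136697] [186.2 249.6]
```

View pics/c8.png

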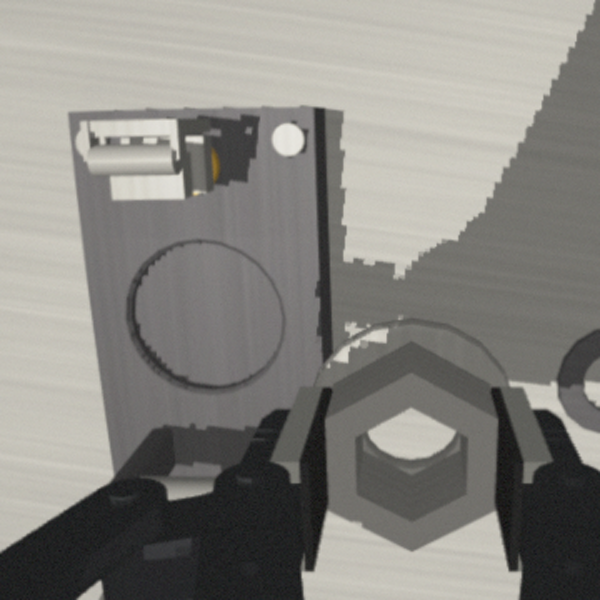

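The pocket rim ellipse spans (127–285, 240–390) in the crop, and the held hexagon's top spans (326–498, 373–551). From these I can get the relative offset.

Run:
```python
from pk import *
from fit import fit
p=cam('wrist'); t=np.array(sensors.sense()['tcp_pos']); A=np.array
c=lambda u,v:A([60+u*.6,60+v*.6])
e=np.mean([onz(p,*c(u,v),30) for u,v in [(127,316),(285,315),(205,240),(207,390)]],0)
print('tcp',t,'pocket',e.round(2), onz(p,*c(127,316),30).round(1),onz(p,*c(285,315),30).round(1),onz(p,*c(205,240),30).round(1),onz(p,*c(207,390),30).round(1))
h=np.mean([onz(p,*c(u,v),t[2]+15.7)for u,v in [(411,373),(412,551)]],0); k=np.mean([onz(p,*c(u,v),t[2]+15.7)for u,v in [(326,462),(498,462)]],0)
print('hex-tcp',(h-t).round(2),(k-t).round(2),'vertex span',np.linalg.norm(onz(p,*c(411,373),t[2]+15.7)-onz(p,*c(412,551),t[2]+15.7)))
u=A([.99,.143,0])
print('flange edge -tcp along u', (onz(p,*c(411,320),t[2]-10.3+6)-t)@u)
fit([(p,[-70,-40,30],c(68,112)),(p,[-70,40,30],c(316,107)),(p,[0,0,30],c(206,315)),(p,[-60,30,30],c(288,140))],[506,-155,.14])
```

```text
tcp [497.47418815 -85.7621281  111.82676108] pocket [ 506.99 -157.07   30.  ] [ 510.9 -184.7   30. ] [ 502.5 -129.7   30. ] [ 480.2 -159.    30. ] [ 534.4 -154.9   30. ]
hex-tcp [ 2.57 -0.13 15.7 ] [ 1.63 -0.17 15.7 ] vertex span 41.667246189693415
flange edge -tcp along u -23.263089726136943
[ 5.07230e+02 -1.56649e+02  1.41000e-01] deg 8.06
[[2.4, -0.7], [-0.4, 0.2], [0.4, 1.4], [-1.6, -0.4]]
```

```bash
python3 go.py 504.9 -156.7 60 98.08
```

```text
t 11.93 pos [497.5 -85.8 111.8] ydeg 98.24 tilt [ 3.6e-03 -5.0e-04 -1.0e+00] shift units [ 0.1   -2.374  1.73 ] turn 0.0004 F [-0.4  0.3 -2.9] w 35.0 ff 40.7
```

Call:
carry_out([
  [[0.02,-0.6,0],0],
  [[0.02,-0.6,0],0],
  [[0.02,-0.6,0],0],
  [[0.02,-0.574,0],0.0004],
  [[0,0,0],0],
])

```text
time_s: 12.35
tcp_pos: [505.4, -159.3, 111.4]
tool_rot: [-0.069, 0.998, -0.001, 0.002]
wrist_force: [0.2, 0.1, -1.5]
gripper_width: 34.9
finger_force: 40.8
```

Call:
carry_out([
  [[0,0,0.6],0],
  [[0,0,0.6],0],
  [[0,0,0.5],0],
  [[0,0,0],0],
  [[0,0,0],0],
])

```text
time_s: 12.77
tcp_pos: [503.9, -156.1, 59.3]
tool_rot: [-0.071, 0.998, 0.0, -0.0]
wrist_force: [-0.1, 0.7, -1.9]
gripper_width: 34.8
finger_force: 40.7
```

```bash
python3 go.py 504.9 -156.7 42 98.08
```

```text
t 12.77 pos [ 503.9 -156.1   59.3] ydeg 98.09 tilt [-5.e-04  5.e-04 -1.e+00] shift units [-0.031 -0.024  0.578] turn 0.0 F [-0.1  0.7 -1.9] w 34.8 ff 40.7
```

Call:
carry_out([
  [[-0.03,-0.02,0.25],0],
  [[0,0,0.25],0],
  [[0,0,0.05],0],
  [[0,0,0],0],
  [[0,0,0],0],
])

```text
time_s: 13.18
tcp_pos: [505.0, -157.2, 42.7]
tool_rot: [-0.07, 0.998, 0.0, 0.0]
wrist_force: [0.3, -0.6, -1.5]
gripper_width: 35.1
finger_force: 40.8
```

Call:
carry_out([
  [[0,0,0.05],0],
  [[0,0,0.05],0],
  [[0,0,0.05],0],
  [[0,0,0],0],
  [[0,0,0],0],
])

```text
time_s: 13.6
tcp_pos: [504.7, -157.1, 38.0]
tool_rot: [-0.07, 0.998, 0.0, -0.0]
wrist_force: [0.1, 0.1, -1.7]
gripper_width: 35.2
finger_force: 40.8
```

Call:
carry_out([
  [[0,0,0.04],0],
  [[0,0,0.04],0],
  [[0,0,0.03],0],
  [[0,0,0],0],
  [[0,0,0],0],
])

```text
time_s: 14.02
tcp_pos: [504.9, -157.1, 35.6]
tool_rot: [-0.07, 0.998, 0.0, 0.0]
wrist_force: [-2.0, 1.2, 5.1]
gripper_width: 34.9
finger_force: 41.6
```

Call:
carry_out([
  [[0,0,-0.03],0],
  [[0,0,0],0],
  [[0,0,0],0],
  [[0,0,0],0],
], jaw=-0.4)

```text
time_s: 14.35
tcp_pos: [505.0, -157.3, 35.7]
tool_rot: [-0.07, 0.998, -0.0, 0.0]
wrist_force: [0.7, 0.6, -0.2]
gripper_width: 60.2
finger_force: 0.0
```

Call:
carry_out([
  [[0,0,-0.6],0],
  [[0,0,-1],0],
  [[0,0,-1],0],
  [[0,0,-1],0],
  [[0,0,-1],0],
])

```text
time_s: 14.77
tcp_pos: [504.6, -157.2, 175.0]
tool_rot: [-0.07, 0.998, 0.0, -0.0]
wrist_force: [0.4, -0.9, -0.8]
gripper_width: 59.8
finger_force: 0.0
```

```bash
python3 go.py 504.9 -156.7 200 98.08
python3 - <<'E'
from h import *
P=np.array([507,-156.9]);u=np.array([.99,.141]);
for n in ('wrist','side'):
    p=cam(n,'9'+n)
    for q in ('nut','hasp_tip','hasp'): print(n,q,[(np.round(d['bbox'],1).tolist(),round(d['confidence'],2)) for d in search_frame(p,q)[:2]])
    v=np.array([-.141,.99]); 
    pts=[proj(p,[*(P+18*(u*np.sin(a)*1.1547+v*np.cos(a)*1.1547)),51]) for a in np.radians(np.arange(30,390,60))]+[proj(p,[*(P+25*(u*np.sin(a)+v*np.cos(a))),31]) for a in np.radians(np.arange(0,360,10))]
    pts=np.array(pts); print('pred seated bbox',pts.min(0).round(1),pts.max(0).round(1))
    for th in (1.75,1.9,2.05,2.2):
        h=[*(P+u*(48-100*np.cos(th))),66+100*np.sin(th)]; print(th,np.round(h,0),'tip at',proj(p,h).round(0))
E
```

```text
t 14.77 pos [ 504.6 -157.2  175. ] ydeg 98.06 tilt [-3.e-04  1.e-04 -1.e+00] shift units [-0.01   0.014 -0.833] turn -0.0 F [ 0.4 -0.9 -0.8] w 59.8 ff 0.0
wrist nut [([274.1, 195.6, 345.3, 268.2], 0.91), ([464.6, 233.0, 519.0, 289.8], 0.6)]
wrist hasp_tip [([285.9, 301.8, 335.7, 428.8], 0.84), ([291.7, 157.8, 326.2, 170.7], 0.38)]
wrist hasp [([283.9, 301.0, 331.9, 432.0], 0.98)]
pred seated bbox [272.8 196.1] [342.3 267. ]
1.75 [ 572. -148.  164.] tip at [308. 439.]
1.9 [ 587. -146.  161.] tip at [308. 458.]
2.05 [ 600. -144.  155.] tip at [308. 471.]
2.2 [ 613. -142.  147.] tip at [308. 477.]
side nut [([336.9, 349.9, 376.7, 386.6], 0.56)]
side hasp_tip [([375.3, 285.3, 412.5, 348.6], 0.61)]
side hasp [([373.1, 285.6, 413.8, 346.0], 0.92), ([311.8, 288.3, 335.1, 311.2], 0.73)]
pred seated bbox [335.  346.8] [371.4 384.5]
1.75 [ 572. -148.  164.] tip at [403. 286.]
1.9 [ 587. -146.  161.] tip at [412. 284.]
2.05 [ 600. -144.  155.] tip at [420. 283.]
2.2 [ 613. -142.  147.] tip at [428. 284.]
```

The nut's detected box matches the seated prediction within about 3 px in both views. Now I'll take the shut fingers over and behind the hasp.

Call:
carry_out([
  [[0,0,-1],0],
  [[-0.95,0,-0.3],0],
  [[-0.95,0,0],0],
  [[-0.95,0,0],0],
  [[-0.95,0,0],0],
], jaw=1, force=20)

```text
time_s: 15.58
tcp_pos: [618.6, -140.9, 211.7]
tool_rot: [-0.07, 0.998, 0.0, -0.001]
wrist_force: [-0.3, -0.2, 0.6]
gripper_width: 0.9
finger_force: 0.0
```

Call:
carry_out([
  [[-0.7,0,0],0],
  [[0,0,0],0],
  [[0,0,0],0],
  [[0,0,0],0],
])

```text
time_s: 15.92
tcp_pos: [637.6, -138.2, 211.4]
tool_rot: [-0.07, 0.998, 0.0, -0.001]
wrist_force: [-0.0, 0.1, 0.5]
gripper_width: -0.1
finger_force: 0.0
```

```bash
cat > g2.py <<'E'
import sys
from go import *
# target in block axes: offset X along block +x, Y along block y, height z, from pocket
o,l,z=map(float,sys.argv[1:4]); P=np.array([507,-156.9]);u=np.array([.99,.141]);v=np.array([-.141,.99])
q=P+o*u+l*v; go(q[0],q[1],z,98.08)
t=np.array(sensors.sense()['tcp_pos'])[:2]-P; print('block offs',(t@u).round(1),(t@v).round(1))
E
python3 g2.py 132 0 132
python3 - <<'E'
from h import *
P=np.array([507,-156.9]);u=np.array([.99,.141])
for n in ('wrist','top'):
    p=cam(n,'10'+n)
    for q in ('hasp_tip','hasp'): print(n,q,[(np.round(d['bbox'],1).tolist(),round(d['confidence'],2)) for d in search_frame(p,q)[:2]])
    for th in (1.75,1.9,2.05,2.2):
        h=[*(P+u*(48-104*np.cos(th))),66+104*np.sin(th)]; print(th,np.round(h,0),'tip at',proj(p,h).round(0))
E
```

```text
t 15.92 pos [ 637.6 -138.2  211.4] ydeg 98.06 tilt [-2.9e-03  6.0e-04 -1.0e+00] shift units [-0.009 -0.006  2.648] turn -0.0 F [-0.   0.1  0.5] w -0.1 ff 0.0
block offs 131.9 0.1
wrist hasp_tip [([283.5, 94.4, 339.4, 153.1], 0.77)]
wrist hasp [([285.4, 94.9, 337.4, 152.5], 0.93), ([600.4, 60.8, 640.0, 190.8], 0.16)]
1.75 [ 573. -148.  168.] tip at [308. 136.]
1.9 [ 588. -145.  164.] tip at [308. 170.]
2.05 [ 602. -143.  158.] tip at [308. 198.]
2.2 [ 615. -142.  150.] tip at [308. 222.]
top hasp_tip [([419.7, 220.3, 439.6, 244.5], 0.8)]
top hasp [([419.2, 220.7, 440.8, 246.3], 0.54)]
1.75 [ 573. -148.  168.] tip at [439. 224.]
1.9 [ 588. -145.  164.] tip at [437. 216.]
2.05 [ 602. -143.  158.] tip at [435. 209.]
2.2 [ 615. -142.  150.] tip at [433. 203.]
```

Call:
carry_out([
  [[0,0,0.9],0],
  [[0,0,0.9],0],
  [[0,0,0.65],0],
  [[0.5,0,0],0],
  [[0.5,0,0],0],
])

```text
time_s: 16.63
tcp_pos: [607.7, -142.2, 137.4]
tool_rot: [-0.07, 0.998, 0.001, -0.002]
wrist_force: [0.2, -0.2, 0.3]
gripper_width: -0.3
finger_force: 0.0
```

Call:
carry_out([
  [[0.2,0,0],0],
  [[0.15,0,0],0],
  [[0.15,0,0],0],
  [[0.15,0,0],0],
  [[0.15,0,0],0],
])

```text
time_s: 17.05
tcp_pos: [585.9, -146.0, 140.0]
tool_rot: [-0.07, 0.998, -0.0, 0.001]
wrist_force: [1.7, 1.0, 0.7]
gripper_width: -0.2
finger_force: 0.7
```

Call:
carry_out([
  [[0.2,0,0],0],
  [[0.2,0,0],0],
  [[0.2,0,0],0],
  [[0.2,0,0],0],
  [[0.2,0,0],0],
])

```text
time_s: 17.47
tcp_pos: [554.8, -150.1, 139.1]
tool_rot: [-0.07, 0.998, 0.0, -0.0]
wrist_force: [1.7, 0.5, -0.7]
gripper_width: 0.3
finger_force: 0.7
```

```bash
python3 g2.py 42.5 0 139
```

```text
t 17.47 pos [ 554.8 -150.1  139.1] ydeg 98.06 tilt [-1.e-04  2.e-04 -1.e+00] shift units [ 0.191 -0.     0.003] turn -0.0001 F [ 1.7  0.5 -0.7] w 0.3 ff 0.7
block offs 48.2 0.0
```

Call:
carry_out([
  [[0.27,0,0.04],0],
  [[0.27,0,0.07],0],
  [[0.27,0,0.11],0],
  [[0.27,0,0.17],0],
  [[0.27,0,0.21],0],
])

```text
time_s: 17.88
tcp_pos: [514.3, -155.9, 121.0]
tool_rot: [-0.07, 0.998, -0.0, 0.0]
wrist_force: [1.1, -0.5, 1.0]
gripper_width: 0.4
finger_force: 0.6
```

Call:
carry_out([
  [[0.21,0,0.23],0],
  [[0.21,0,0.27],0],
  [[0.1,0,0.19],0],
  [[0.1,0,0.19],0],
  [[0,0,0],0],
])

```text
time_s: 18.3
tcp_pos: [495.3, -158.0, 93.2]
tool_rot: [-0.07, 0.998, 0.001, -0.002]
wrist_force: [0.5, 0.1, -0.1]
gripper_width: 0.1
finger_force: 0.0
```

```bash
python3 g2.py -20 0 88
python3 - <<'E'
from h import *
p=cam('side','s11'); P=np.array([507,-156.9]);u=np.array([.99,.141])
for q in ('hasp_tip','hasp','nut'): print(q,[(np.round(d['bbox'],1).tolist(),round(d['confidence'],2)) for d in search_frame(p,q)[:2]])
for th in (0,.1,.2,.3,.4,.5):
    h=[*(P+u*(48-104*np.cos(th))),66+104*np.sin(th)]; print(th,'tip at',proj(p,h).round(0))
E
```

```text
t 18.3 pos [ 495.3 -158.    93.2] ydeg 98.05 tilt [-0.0034  0.0012 -1.    ] shift units [ 0.275 -0.019  0.176] turn -0.0001 F [ 0.5  0.1 -0.1] w 0.1 ff 0.0
block offs -11.7 0.6
hasp_tip [([315.0, 338.4, 390.1, 364.7], 0.9)]
hasp [([314.7, 336.4, 389.6, 362.0], 0.82)]
nut [([338.4, 355.8, 373.8, 386.0], 0.75)]
0 tip at [317. 371.]
0.1 tip at [317. 367.]
0.2 tip at [318. 362.]
0.3 tip at [320. 356.]
0.4 tip at [322. 351.]
0.5 tip at [326. 345.]
```

Call:
carry_out([
  [[0.2,-0.01,0],0],
  [[0.22,-0.01,0],0],
  [[0,0,0.08],0],
  [[0,0,0.08],0],
  [[0,0,0],0],
])

```text
time_s: 18.92
tcp_pos: [484.1, -160.7, 89.7]
tool_rot: [-0.07, 0.998, 0.0, -0.0]
wrist_force: [-0.7, -0.7, 0.1]
gripper_width: 0.1
finger_force: 0.0
```

Call:
carry_out([
  [[0,0,0.06],0],
  [[0,0,0.06],0],
  [[0,0,0],0],
])

```text
time_s: 19.17
tcp_pos: [484.5, -160.6, 86.1]
tool_rot: [-0.07, 0.998, 0.0, -0.0]
wrist_force: [-0.5, 1.0, -1.2]
gripper_width: -0.2
finger_force: 0.0
```

```bash
python3 g2.py -25 0 82
```

```text
t 19.17 pos [ 484.5 -160.6   86.1] ydeg 98.07 tilt [-3.e-04  2.e-04 -1.e+00] shift units [0.073 0.017 0.135] turn -0.0 F [-0.5  1.  -1.2] w -0.2 ff 0.0
block offs -22.8 -0.5
```

Call:
carry_out([
  [[0.02,0.01,0.04],0],
  [[0,0,0.03],0],
  [[0,0,0],0],
  [[0,0,0],0],
])

```text
time_s: 19.5
tcp_pos: [483.7, -160.4, 84.3]
tool_rot: [-0.07, 0.998, 0.0, -0.0]
wrist_force: [-0.8, 0.1, -0.8]
gripper_width: 0.3
finger_force: 0.0
```

Call:
carry_out([
  [[0.02,0,0.03],0],
  [[0,0,0.03],0],
  [[0,0,0],0],
  [[0,0,0],0],
])

```text
time_s: 19.83
tcp_pos: [483.1, -160.5, 82.5]
tool_rot: [-0.07, 0.998, 0.0, -0.0]
wrist_force: [1.1, -0.3, 0.3]
gripper_width: -0.3
finger_force: 0.0
```

Call:
carry_out([
  [[0,0,0.03],0],
  [[0,0,0.03],0],
  [[0,0,0],0],
  [[0,0,0],0],
])

```text
time_s: 20.17
tcp_pos: [483.2, -160.6, 81.2]
tool_rot: [-0.07, 0.998, -0.0, 0.0]
wrist_force: [-0.8, -0.3, 4.5]
gripper_width: -0.1
finger_force: 2.3
```

Call:
carry_out([
  [[0,0,0.03],0],
  [[0,0,0],0],
  [[0,0,0],0],
])

```text
time_s: 20.42
tcp_pos: [483.0, -160.6, 80.3]
tool_rot: [-0.07, 0.998, -0.0, -0.0]
wrist_force: [-2.0, -0.2, 5.4]
gripper_width: 0.1
finger_force: 2.7
```

Call:
carry_out([
  [[0,0,0.03],0],
  [[0,0,0],0],
  [[0,0,0],0],
])

```text
time_s: 20.67
tcp_pos: [482.9, -160.6, 79.3]
tool_rot: [-0.07, 0.998, 0.0, -0.0]
wrist_force: [-2.4, -1.0, 5.6]
gripper_width: -0.2
finger_force: 2.4
```

Call:
carry_out([
  [[0,0,0.03],0],
  [[0,0,0],0],
  [[0,0,0],0],
])

```text
time_s: 20.92
tcp_pos: [483.0, -160.6, 78.1]
tool_rot: [-0.07, 0.998, 0.0, -0.0]
wrist_force: [-1.7, -0.4, 3.9]
gripper_width: 0.2
finger_force: 1.8
```

Call:
carry_out([
  [[0,0,0.03],0],
  [[0,0,0],0],
  [[0,0,0],0],
])

```text
time_s: 21.17
tcp_pos: [483.3, -160.5, 77.0]
tool_rot: [-0.07, 0.998, 0.0, -0.0]
wrist_force: [-1.5, -0.3, 3.2]
gripper_width: -0.2
finger_force: 1.0
```

Call:
carry_out([
  [[0,0,0.03],0],
  [[0,0,0],0],
  [[0,0,0],0],
])

```text
time_s: 21.42
tcp_pos: [483.4, -160.5, 76.0]
tool_rot: [-0.07, 0.998, 0.0, 0.0]
wrist_force: [0.5, 0.9, 0.3]
gripper_width: -0.2
finger_force: 0.3
```

Call:
carry_out([
  [[0,0,0.03],0],
  [[0,0,0],0],
  [[0,0,0],0],
])

```text
time_s: 21.67
tcp_pos: [483.4, -160.5, 75.3]
tool_rot: [-0.07, 0.998, 0.0, 0.0]
wrist_force: [-0.0, -0.8, 0.1]
gripper_width: -0.3
finger_force: 0.4
```

Call:
carry_out([
  [[0,0,0.03],0],
  [[0,0,0],0],
  [[0,0,0],0],
])

```text
time_s: 21.92
tcp_pos: [483.3, -160.6, 74.4]
tool_rot: [-0.07, 0.998, 0.0, 0.0]
wrist_force: [-0.2, -0.3, 0.5]
gripper_width: 0.0
finger_force: 0.6
```

Call:
carry_out([
  [[0,0,0.03],0],
  [[0,0,0],0],
  [[0,0,0],0],
])

```text
time_s: 22.17
tcp_pos: [483.2, -160.5, 73.5]
tool_rot: [-0.07, 0.998, 0.0, -0.0]
wrist_force: [-0.8, -0.2, 0.7]
gripper_width: -0.2
finger_force: 0.5
```

Call:
carry_out([
  [[0,0,0.03],0],
  [[0,0,0],0],
  [[0,0,0],0],
])

```text
time_s: 22.42
tcp_pos: [483.2, -160.6, 72.6]
tool_rot: [-0.07, 0.998, 0.0, -0.0]
wrist_force: [-0.9, -0.6, 2.5]
gripper_width: 0.0
finger_force: 0.8
```

Call:
carry_out([
  [[0,0,0.03],0],
  [[0,0,0],0],
  [[0,0,0],0],
])

```text
time_s: 22.67
tcp_pos: [483.2, -160.6, 72.3]
tool_rot: [-0.07, 0.998, -0.0, 0.0]
wrist_force: [-2.5, 0.4, 6.4]
gripper_width: -0.0
finger_force: 3.3
```

Call:
carry_out([
  [[0,0,0.03],0],
  [[0,0,0],0],
  [[0,0,0],0],
])

```text
time_s: 22.92
tcp_pos: [483.2, -160.6, 72.2]
tool_rot: [-0.07, 0.998, -0.0, 0.0]
wrist_force: [-2.4, -0.2, 12.1]
gripper_width: 0.3
finger_force: 5.9
```

Call:
carry_out([
  [[0,0,0.03],0],
  [[0,0,0],0],
  [[0,0,0],0],
])

```text
time_s: 23.17
tcp_pos: [483.2, -160.6, 72.0]
tool_rot: [-0.07, 0.998, -0.0, 0.0]
wrist_force: [-5.4, 1.8, 17.0]
gripper_width: 0.0
finger_force: 8.6
```

Force rose to about 5.6 N, dropped to about 0 over 5 mm, then climbed steeply at z ≈ 72 (17 N), which fits a click and then the stop. I'll back off and look.

Call:
carry_out([
  [[0,0,-0.15],0],
  [[0,0,-0.5],0],
  [[0,0,-0.8],0],
  [[0,0,-0.8],0],
  [[0,0,0],0],
])

```text
time_s: 23.58
tcp_pos: [486.2, -161.5, 141.5]
tool_rot: [-0.07, 0.998, -0.002, 0.004]
wrist_force: [0.9, -0.5, -0.1]
gripper_width: -0.3
finger_force: 0.0
```

Call:
carry_out([
  [[0,0,0],0],
  [[0,0,0],0],
])

```text
time_s: 23.75
tcp_pos: [482.8, -160.3, 136.7]
tool_rot: [-0.07, 0.998, 0.0, -0.0]
wrist_force: [-0.1, -0.1, -0.5]
gripper_width: -0.1
finger_force: 0.0
```

```bash
python3 g2.py -24 0 130
python3 - <<'E'
from h import *
P=np.array([507,-156.9]);u=np.array([.99,.141]);v=np.array([-.141,.99])
cr=[]
for n,w in (('wrist',None),('side',None)):
    p=cam(n,'12'+n)
    for q in ('hasp_tip','nut'): print(n,q,[(np.round(d['bbox'],1).tolist(),round(d['confidence'],2)) for d in search_frame(p,q)[:1]])
    for th in (-.1,0,.05,.1,.2):
        print(th,[proj(p,[*(P+u*(48-104*np.cos(th))+v*s),66+104*np.sin(th)]).round(1).tolist() for s in (-12,12)])
    c=proj(p,[*(P-52*u),70]).astype(int); h=75 if n=='wrist' else 37
    a=p['pixels'][c[1]-h:c[1]+h,c[0]-h:c[0]+h,::-1]; print(n,c-h,'scale',400/2/h); cr.append(cv2.resize(np.ascontiguousarray(a),(400,400),interpolation=cv2.INTER_CUBIC))
cv2.imwrite('pics/c12.png',np.hstack(cr))
E
```

```text
t 23.75 pos [ 482.8 -160.3  136.7] ydeg 98.06 tilt [-9.e-04  5.e-04 -1.e+00] shift units [-0.015 -0.001  0.225] turn -0.0 F [-0.1 -0.1 -0.5] w -0.1 ff 0.0
block offs -24.5 0.0
wrist hasp_tip [([284.1, 208.1, 335.0, 303.1], 0.83)]
wrist nut [([272.3, 245.6, 350.0, 307.9], 0.62)]
-0.1 [[285.9, 199.0], [329.5, 199.0]]
0 [[284.9, 201.2], [330.5, 201.2]]
0.05 [[284.4, 203.2], [331.1, 203.1]]
0.1 [[283.9, 205.7], [331.7, 205.7]]
0.2 [[282.8, 212.7], [332.9, 212.7]]
wrist [232 135] scale 2.6666666666666665
side hasp_tip [([315.3, 329.3, 392.4, 376.0], 0.63)]
side nut [([338.2, 358.9, 374.7, 385.7], 0.68)]
-0.1 [[321.7, 382.7], [313.1, 368.3]]
0 [[321.3, 378.6], [312.6, 364.0]]
0.05 [[321.4, 376.3], [312.6, 361.8]]
0.1 [[321.6, 374.0], [312.8, 359.4]]
0.2 [[322.7, 369.0], [313.7, 354.4]]
side [282 331] scale 5.405405405405405
```

View pics/c12.png

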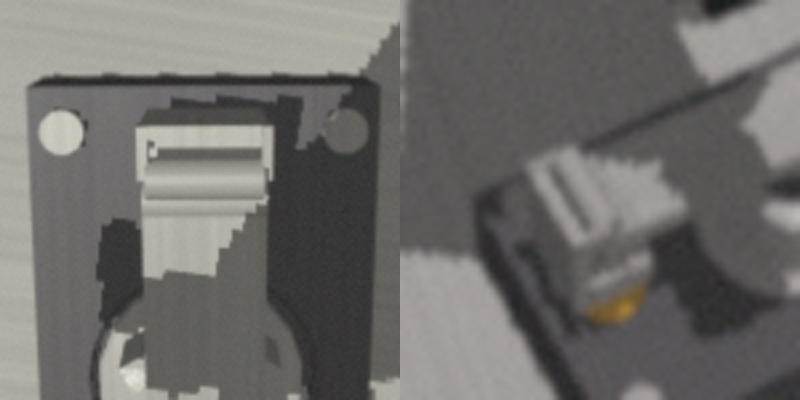

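The last picture shows the 8 mm roller (crop rows 160–200) lying over the front of the hasp's end bar, with the strap showing only from row 200 on. The bar is therefore under the roller, latched, and the nut is below the hasp. The arm is clear at z = 137 and reads no contact force.

```bash
python3 -c "
from h import *
print(sign_off())"
```

```text
the job is handed in; nothing more can be done
None
```

The nut is seated flange-down in the pocket and released, and the hasp is latched under the spring roller. The press peaked at about 17 N, and the job was handed in at about 24 s with the arm clear of everything.

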